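Make up two overhaul kits from the spares locker

ROBOT

A 6-joint arm with a two-finger parallel gripper is mounted at the origin on the work surface. World frame = base frame: x ahead of the robot, y to its left, z up, the work surface at z = 0. Lengths are in mm, angles in rad, forces in N, time in s.
With the tool pointing down it reaches from about 350 to 975 mm from the base axis. Payload 7.1 kg.
Tool frame: the origin (TCP) lies at the very end of the fingers, on their centre line; the grasp point (between the pads) lies 19 mm behind it; z points along the fingers, y is the direction in which the jaws open and shut (so a half turn about z gives the same grasp; the last joint's range is limited). The gripper opens to 88 mm and grips with 3 to 60 N. Pads are 20 mm wide; open, the fingers measure 115 mm over their backs; the gripper's body (75 mm by 178 mm) begins 61 mm behind the grasp point.
Start: joints at [-0.019, 0.423, 1.63, -0, 1.089, -0.019], TCP at [624.984, 0.026, 222.675] pointing down, gripper open.
Joint ranges: [-3, 3], [-0.9, 2.11], [0.09, 2.58], [-1.31, 4.45], [0.11, 2.69], [-2.54, 2.54]. Speed limits (rad/s): [2.39, 2.39, 3.01, 3.14, 3.14, 3.14].

INTERFACE

Orientations are given as a rotation vector (axis times angle).
In Python, from workcell import monitor, vision, order, find_in, regions_of, place_of gives the robot as it stands. The module is installed in compiled form; this text tells all that it offers.
- The arm moves only by the tool carry_out, never from a script. Its argument "targets" is a list of rows, each a list of 3 entries, a list of its own where there are three numbers: the turn, a rotation vector about the world's x, y, z in degrees, then the shift along the world's x, y, z in mm, then the finger opening in mm, from 0 to 87.8. In form: [[[rx, ry, rz], [x, y, z], hand], ...]. A call has 1 to 10 rows; each row is the pose to reach, as a shift and turn from the pose commanded when the call began; what a row does not reach only later rows make up. A row lasts 1/12 s, in which the tool goes at most 41.7 mm and 7.16 degrees, less where a joint would pass 70% of its speed; a pose out of reach is approached as far as the arm can. A call with a gripper value outside its range is refused whole. The fingers move at their own pace and stop on an object; the grip force is fixed at half the most. Time passes only in rows, so rows that repeat a pose let the fingers close. It gives the time, the measured TCP pose, the force and the opening at its end, in the units of the state.
- monitor.get_obs(): the state, without advancing time (a new reading comes with each control period).
- vision.get_image(name): name is "scene" or "side" or "wrist"; returns the picture (480x640x3 uint8, red, green, blue); there is no depth.
- vision.camera_model(name): a dict with "K" (3x3 intrinsics, pixels), "rvec" (rotation vector, rad) and "tvec" (3), from world to camera coordinates, as OpenCV has them. Camera axes: x right, y down, z forward; pixel columns grow to the right and rows downward; lengths in mm; the calibration is good to about 2 mm. A picture is of the moment at which its call begins: read the wrist's pose just before it. camera_model takes no time and is no camera call; for the wrist camera it gives the pose at the moment of the call.
- order.close_job(): hands the job in, once; it reports no verdict.
Trained networks look in the newest picture that a camera, given by its name, has taken for a name from the list of things; names that differ only in an ending like _2 or _b are one class to them, and where a whole thing is asked for, a point or a joint stands for the part that bears it (a point fixed in the world has none). Each returns a list of dicts, best first, with "confidence" (0 to 1); they miss things now and then, are a little off and sometimes report something else, mostly with a low value. They report only what shows in the picture. A call takes as long as a camera call. They do not tell look-alikes from the thing itself.
- find_in(query, camera): "point" ([x, y, z] in mm, in the coordinates of the camera as it stood for that picture, good to about 4 mm: the middle of the surface that is visible of it).
- regions_of(query, camera): "mask" (480x640 bool, what is visible of it).
- place_of(query, camera): "point" ([x, y, z] in mm, in the coordinates of the camera as it stood for that picture, good to about 4 mm: a listed point, or the origin of a listed thing).
The state is a dict: "t": time; "qpos": joint angles; "qvel": joint speeds; "joint_torque": joint torques, N m; "ee_pos": TCP position; "orientation": TCP orientation; "ft_force": force on the tool from outside, world axes, zero at the start; "moment": the same for the moment, N m; "width": finger opening in mm.
Only numpy, scipy, OpenCV 4.12 (cv2) and the standard library are available. Lean on these libraries where they do the work, as an engineer would, in place of code of your own. Each camera call takes 0.05 s, during which the arm holds its last target.

TASK

Make up two spares kits. For the first, slide the black-tabbed divider of the long narrow tote well towards either end, then lay the steel piston pin flat on the tote's floor in the longer compartment and the smaller bronze valve seat flat in the shorter one. For the second, put the larger bronze valve seat flat in one compartment of the short wide tray and stand the tan cam follower on its broad foot in the other; leave the iron flange blank where it lies.

Things in the scene. Friction and masses are not known exactly. Their poses are not given: they have to be found in the camera images.
- piston_pin: Bright steel piston pin, a plain cylinder 30 mm in diameter and 122 mm long, about 0.4 kg, lying on the locker shelf (shelf top 85 mm above the bench). Origin at its centre, on its axis; its x axis runs along its length. It can roll. Other things on the shelf are at least 55 mm from its axis at mid-length.
- cam_follower: Tan phenolic cam follower, standing on the locker shelf (85 mm above the bench): a round foot 44 mm in diameter and about 10 mm thick, then a round stem 24 mm in diameter up to 50 mm above the underside; about 60 g. Origin at the centre of its underside, z up the stem. Grip the stem.
- seat_large: Larger bronze valve seat: flat ring 58 mm outside, 40 mm inside diameter, 18 mm high, about 0.16 kg, lying in the open green drawer (floor 16 mm above the bench, walls 25 mm above that floor and at least 50 mm from the ring's axis; the locker's front, 85 mm high, is at least 60 mm from the axis, towards +x). Origin at the centre of its underside, z along the ring's axis.
- seat_small: Smaller bronze valve seat: flat ring 42 mm outside, 26 mm inside diameter, 16 mm high, about 80 g, lying in the same drawer as the larger one (same floor height, walls and clearances). Origin at the centre of its underside, z along the ring's axis.
- flange_blank: Dark cast iron flange blank, a flat disc 82 mm in diameter and 13 mm high with four bolt holes, lying on the locker shelf. Not to be moved. Origin at the centre of its underside.
- long_tote: Long narrow aluminium kit tote, fixed, open on top: inside 220 mm along its x by 100 mm along its y, floor 4 mm and rim 28 mm above its origin, walls 4 mm thick. A sliding cross divider parts it into two compartments along x. Origin at the centre of its underside on the bench; yaw within 0.2 rad of 0.
- divider (a joint): Divider position (m) along the long tote's x: 0 at mid-tote, + towards its +x end, range -0.045 to 0.045; starts near 0, where the pin fits neither side. 4 mm thick, spans the tote, top at the rim. On its middle a black tab to pinch from above, 10 mm thick along the tote's x, 40 mm along y, 26 to 66 mm above the tote's origin. Slides at about 2 N, stays where left.
- wide_tray: Short wide aluminium kit tray, fixed, open on top: outside 140 mm along its x by 178 mm along its y, floor 4 mm and rim 28 mm above its origin, walls 4 mm thick. A fixed 4 mm rib, rim high, runs along its x at y = 0: two compartments 132 mm (x) by 83 mm (y), centred at y = +43.5 and -43.5 mm. Origin at the centre of its underside on the bench; yaw within 0.2 rad of 0.
There are look-alikes about, which are no part of the job. Leave any white or yellow look-alike of the seat_small alone.

How it is judged (in metres and radians):
At the end, for the whole second after the job is handed in: Divider over 12 mm off the middle; pin level on the tote floor in the longer compartment, small seat flat in the shorter; large seat flat in one tray compartment, follower upright on its foot in the other (each within 0.1 rad); flange blank within 20 mm of its start; all released and at rest (((value of joint divider above 0.012 m and x of piston_pin in the frame of long_tote below -0.008 m and x of seat_small in the frame of long_tote above 0.03 m) or (value of joint divider below -0.012 m and x of piston_pin in the frame of long_tote above 0.008 m and x of seat_small in the frame of long_tote below -0.03 m)) and ((y of seat_large in the frame of wide_tray above 0.005 m and y of cam_follower in the frame of wide_tray below -0.005 m) or (y of cam_follower in the frame of wide_tray above 0.005 m and y of seat_large in the frame of wide_tray below -0.005 m)) and y of piston_pin in the frame of long_tote between -0.05 and 0.05 m and x of piston_pin in the frame of long_tote between -0.06 and 0.06 m and z of piston_pin in the frame of long_tote below 0.024 m and angle between piston_pin's own x axis and vertical above 1.5 rad and y of seat_small in the frame of long_tote between -0.045 and 0.045 m and x of seat_small in the frame of long_tote between -0.105 and 0.105 m and z of seat_small in the frame of long_tote below 0.025 m and angle between the z axis of seat_small and the z axis of long_tote, either way round below 0.1 rad and x of seat_large in the frame of wide_tray between -0.06 and 0.06 m and y of seat_large in the frame of wide_tray between -0.08 and 0.08 m and z of seat_large in the frame of wide_tray below 0.025 m and angle between the z axis of seat_large and the z axis of wide_tray, either way round below 0.1 rad and x of cam_follower in the frame of wide_tray between -0.06 and 0.06 m and y of cam_follower in the frame of wide_tray between -0.08 and 0.08 m and z of cam_follower in the frame of wide_tray below 0.009 m and angle between cam_follower's own z axis and vertical below 0.1 rad and distance of flange_blank from where it was at the start of the episode below 0.02 m and linear speed of each of piston_pin, cam_follower, seat_large, seat_small below 0.02 m/s); the robot touches nothing.
It fails at once if the flange blank was disturbed (moved more than 40 mm) (distance of flange_blank from where it was at the start of the episode above 0.04 m).
It also fails if it takes over 138 s, if anything falls off the work surface, if the arm or the gripper's body presses on something with over 40 N, if the wrist force passes 120 N, or if a joint passes its speed limit or range.

## Working session

There is one attempt and no reset: what is moved stays moved. The work goes in short steps, Python scripts to look and compute and a tool call to move; the robot and the scene stay as the last step left them, time stands still between calls to the robot, and variables do not carry over. Pictures are saved under pics/ and viewed, and the job is handed in when it is done.

Besides the shell and the picture viewer there is one more tool, called as a command line: name --argument value ..., lists and objects as JSON in quotes. carry_out: Moves the arm, as the interface text tells. Its arguments: {"type":"object","properties":{"targets":{"type":"array","items":{"type":"array"}}},"required":["targets"]}

```bash
mkdir -p pics
cat > h.py <<'E'
import numpy as np, cv2
from scipy.spatial.transform import Rotation as R
from workcell import monitor, vision, order, find_in, regions_of, place_of
def cam(n):
    c=vision.camera_model(n); return np.array(c["K"],float),cv2.Rodrigues(np.array(c["rvec"],float))[0],np.array(c["tvec"],float).ravel()
def grab(n,f=None):
    c=cam(n); im=vision.get_image(n)
    if f: cv2.imwrite("pics/"+f+".png",im[:,:,::-1])
    return im,c
def c2w(p,c): return c[1].T@(np.array(p,float)-c[2])
def w2p(p,c):
    q=c[1]@np.array(p,float)+c[2]; q=c[0]@q; return q[:2]/q[2]
def ray(u,v,c,z):
    d=c[1].T@np.linalg.inv(c[0])@np.array([u,v,1.]); o=-c[1].T@c[2]; return o+d*(z-o[2])/d[2]
E
python3 - <<'E'
from h import *
np.set_printoptions(precision=1,suppress=True)
o=monitor.get_obs(); print(o)
for n in ["scene","side","wrist"]:
    im,c=grab(n,n+"0"); print(n,"cam at",-c[1].T@c[2])
    for q in ["piston_pin","cam_follower","seat_large","seat_small","flange_blank","long_tote","divider","wide_tray"]:
        try:
            r=place_of(q,n) if q!="divider" else find_in(q,n)
            for d in r[:4]:
                w=c2w(d["point"],c); print(n,q,round(d["confidence"],2),w,w2p(w,c))
        except Exception as e: print(q,e)
print(monitor.get_obs()["t"])
E
```

```text
{'t': 0.0, 'qpos': array([-0. ,  0.4,  1.6,  0. ,  1.1, -0. ]), 'qvel': array([ 0., -0.,  0., -0., -0.,  0.]), 'joint_torque': array([  0. , -54.5, -27.4,   0.1,   0. ,  -0. ]), 'ee_pos': array([624.4,   0.1, 221.9]), 'orientation': array([-2.2, -2.2,  0. ]), 'ft_force': array([-0.3,  0.7,  0.1]), 'moment': array([-0.,  0.,  0.]), 'width': 87.85576047653544}
scene cam at [ 997.4 -489.6  541.6]
scene piston_pin 0.71 [702.4 141.8 100.9] [446.4 236.7]
scene cam_follower 0.61 [666.6  18.8  85.7] [383.1 266.7]
scene seat_large 0.82 [534.7 109.2  14.9] [352.9 245.9]
scene seat_small 0.91 [507.4 -31.3  16.2] [289.5 271.2]
scene seat_small 0.79 [368.8 173.   -2. ] [313.5 209.5]
scene seat_small 0.72 [ 388.3 -188.3   -0.2] [175.2 288.3]
scene seat_small 0.64 [ 492.4 -186.8    3. ] [212.3 316.2]
scene long_tote 0.64 [ 506.9 -323.8   -3.8] [139.2 372.6]
scene divider 0.72 [ 515.2 -329.8   31.5] [133.4 361. ]
scene divider 0.44 [712.5 129.3 108.7] [448.6 238.3]
scene wide_tray 0.96 [493.1 302.9   0.6] [394.7 208.1]
side cam at [360.1 707.2 581.7]
side piston_pin 0.98 [702.8 139.8  99.7] [189.4 2
[... 295 characters left out ...]
all 0.66 [ 491.4 -189.3    1.6] [356.2 232.4]
side flange_blank 0.95 [668.2 -88.1  83.7] [259.4 210.9]
side long_tote 0.55 [ 507.7 -326.4   -2.4] [359.8 202.3]
side divider 0.59 [ 503.2 -305.1   50.8] [361.6 186.5]
side wide_tray 0.95 [488.1 305.2   0.9] [291. 427.]
wrist cam at [625.5  71.4 384.9]
wrist piston_pin 0.96 [705.4 143.1  96.4] [434.5  33.6]
wrist cam_follower 0.55 [665.5  21.1  82.1] [370.2 200. ]
wrist seat_small 0.86 [505.7 -31.1  13.1] [209.4 238.2]
wrist seat_small 0.75 [366.5 170.9  -0.3] [49.6 29.4]
wrist seat_small 0.58 [363.7  45.5  -1.1] [ 71.2 163.7]
wrist flange_blank 0.66 [665.8 -88.8  86.7] [367.1 321.1]
wrist long_tote 0.89 [ 510.9 -326.7    0.7] [234.8 454.1]
1.35
```

View pics/scene0.png

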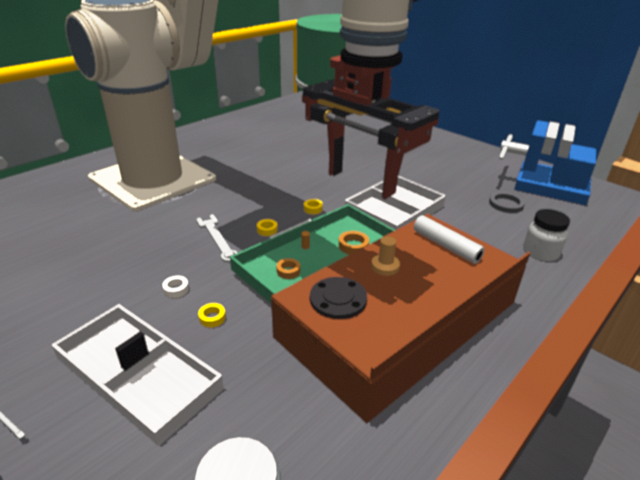

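View pics/side0.png

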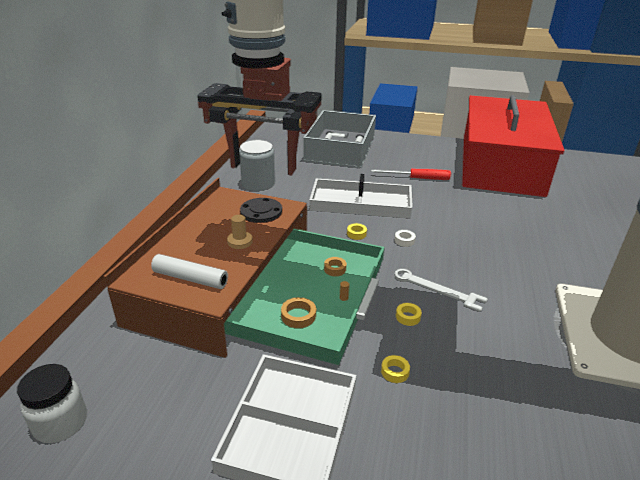

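View pics/wrist0.png

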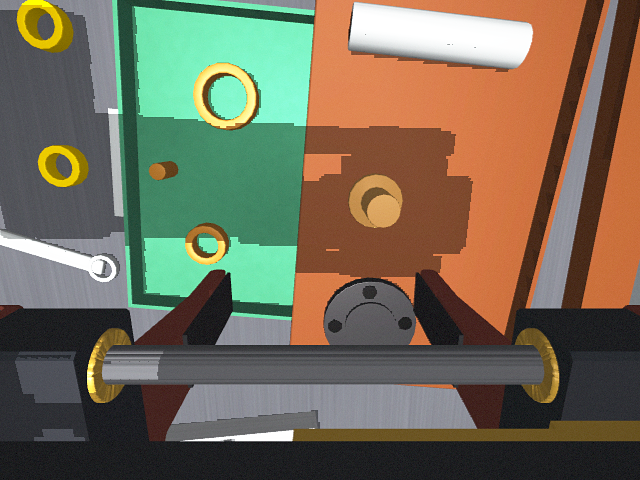

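The scene camera shows these look-alikes of seat_small:
- yellow rings at (212,315), (267,227) and (313,206)
- a white ring at (175,286)

The bronze ring in the drawer at (289,268) matches the description. The larger bronze ring is at (353,240), and a small bronze peg at (305,240) is an obstacle. Next I'll crop in on the choice and rectify the trays.

```bash
cat > rect.py <<'E'
from h import *
def rect(im,c,x0,y0,z,w,h,s=3):
    # topdown: col = (y)*s decreasing?, use col=(x-x0)*s,row=(y0-y)*s
    A=[];B=[]
    for X,Y in [(0,0),(w,0),(w,h),(0,h)]:
        A.append([X*s,Y*s]);B.append(w2p([x0+X,y0-Y,z],c))
    H=cv2.getPerspectiveTransform(np.float32(B),np.float32(A))
    return cv2.warpPerspective(np.ascontiguousarray(im[:,:,::-1]),H,(int(w*s),int(h*s)))
E
python3 - <<'E'
from rect import *
for n in ["scene","side"]:
    im=cv2.imread(f"pics/{n}0.png")[:,:,::-1]; c=cam(n)
    a=rect(im,c,360,-230,28,300,190,2.6); b=rect(im,c,390,410,28,200,220,2.6)
    out=np.zeros((max(a.shape[0],b.shape[0]),780,3),np.uint8); 
    cv2.imwrite(f"pics/rt_{n}.png",a); cv2.imwrite(f"pics/rw_{n}.png",b)
    cv2.imwrite(f"pics/seat_{n}.png",cv2.resize(im[:,:,::-1][230:310,250:410],None,fx=4,fy=4))
E
```

```text
(no output)
```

View pics/rt_scene.png

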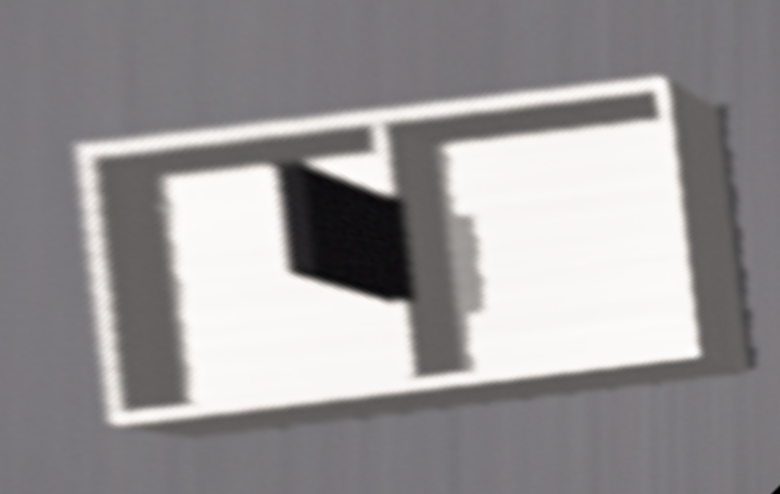

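View pics/rt_side.png

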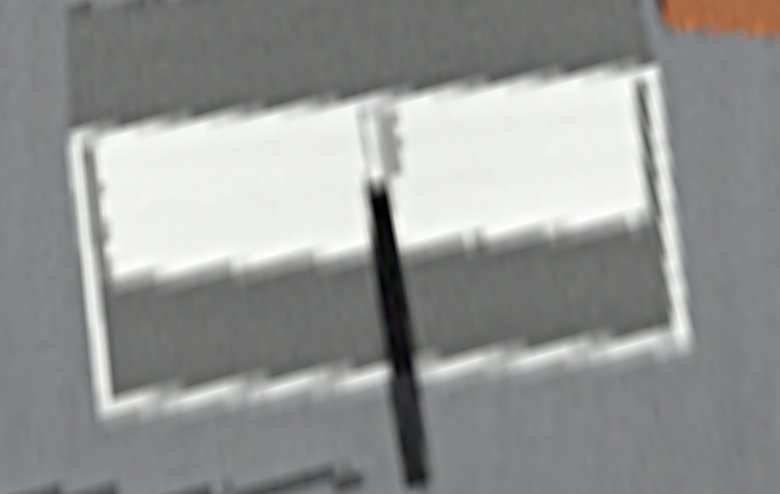

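View pics/rw_scene.png

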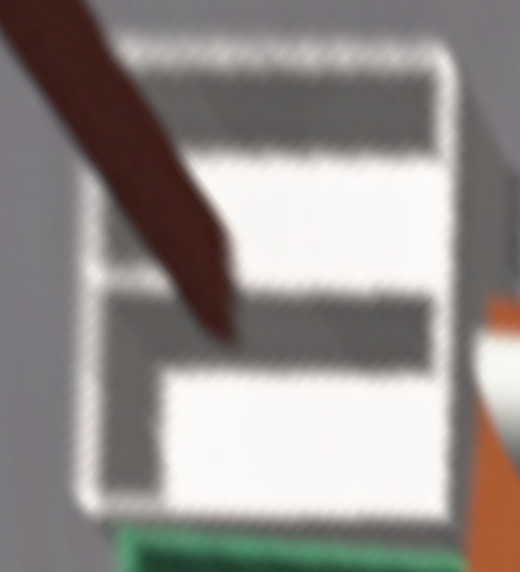

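View pics/rw_side.png

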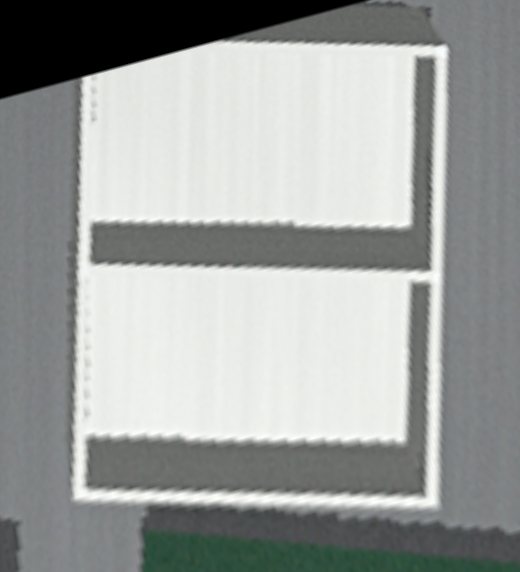

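View pics/seat_scene.png

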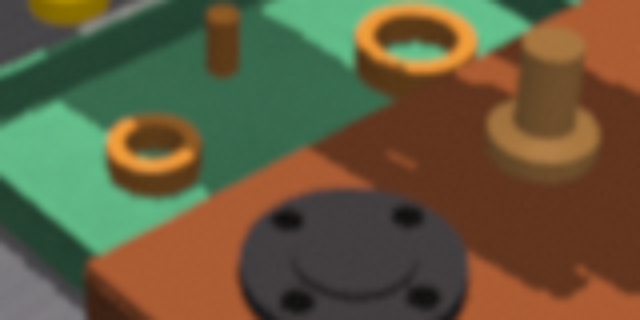

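The close crop confirms that the bronze ring in the drawer at scene (289,268) is the smaller seat. The tote is near (508.5,-325) with yaw +0.11, and the tray near (491.5,304) with yaw about -0.01. Next I'll refine the rings, pin and follower by triangulating between cameras.

Run:
```python
from h import *
np.set_printoptions(precision=1,suppress=True)
cams={n:cam(n) for n in ["scene","side","wrist"]}
t0=monitor.get_obs()["t"]
for q,zt in [("seat_large",34),("seat_small",32),("piston_pin",115),("cam_follower",135)]:
    for n in ["scene","side","wrist"]:
        grab(n)
        for d in regions_of(q,n)[:5]:
            m=d["mask"].astype(np.uint8)
            cs,_=cv2.findContours(m,cv2.RETR_EXTERNAL,cv2.CHAIN_APPROX_NONE)
            k=max(cs,key=cv2.contourArea); 
            if len(k)<6: continue
            c=cams[n]; M=cv2.moments(m,True); u,v=M["m10"]/M["m00"],M["m01"]/M["m00"]
            if q=="piston_pin":
                rc=cv2.minAreaRect(k); b=cv2.boxPoints(rc); 
                P=[ray(x,y,c,100)[:2] for x,y in k[:,0,:]]
                r2=cv2.minAreaRect(np.float32(P)); print(q,n,round(d["confidence"],2),(round(u),round(v)),"rect@100",r2, "cent",ray(u,v,c,100))
            else:
                P=np.float32([ray(x,y,c,zt)[:2] for x,y in k[:,0,:]])
                print(q,n,round(d["confidence"],2),(round(u),round(v)),"cent",ray(u,v,c,zt-8),"bbox",P.min(0),P.max(0), "z0 bbox",end=" ")
                P=np.float32([ray(x,y,c,16 if zt<100 else 85)[:2] for x,y in k[:,0,:]]); print(P.min(0),P.max(0))
print(monitor.get_obs()["t"]-t0)
```

```text
seat_large scene 0.72 (352, 241) cent [534.1 106.5  26. ] bbox [509.5  58.6] [568.  135.3] z0 bbox [492.2  78. ] [552.8 157.5]
seat_large scene 0.5 (449, 239) cent [660.5 244.9  26. ] bbox [579.2 199.7] [738.9 269.8] z0 bbox [564.4 224.1] [729.7 296.8]
seat_large side 0.62 (287, 423) cent [489.3 318.4  26. ] bbox [413.7 219.9] [558.5 411.7] z0 bbox [415.4 203.9] [565. 402.]
seat_large side 0.58 (298, 313) cent [532.5 112.1  26. ] bbox [500.2  82.9] [561.2 155.8] z0 bbox [504.8  62.3] [567.8 137.7]
seat_large wrist 0.58 (225, 96) cent [535.3 108.7  26. ] bbox [508.3  78.4] [568.2 135.3] z0 bbox [502.3  78.8] [565.2 138.6]
seat_small scene 0.7 (288, 269) cent [507.9 -35.3  24. ] bbox [490.3 -67.2] [540. -15.] z0 bbox [474.4 -54. ] [525.6  -0.1]
seat_small scene 0.7 (175, 287) cent [ 413.  -199.7   24. ] bbox [ 394.7 -226.9] [ 448.4 -179.9] z0 bbox [ 375.8 -218.7] [ 431.2 -170.1]
seat_small scene 0.68 (267, 228) cent [383.1  25.7  24. ] bbox [365.1  -7.3] [418.6  43.9] z0 bbox [345.3   7.9] [400.5  60.7]
seat_small scene 0.57 (313, 206) cent [389.4 149.5  24. ] bbox [369.6 110.7] [427. 
[... 1709 characters left out ...]
piston_pin wrist 0.18 (369, 314) rect@100 ((665.4874267578125, -73.21736145019531), (79.79767608642578, 63.12949752807617), 1.3323590755462646) cent [665.4 -75.2 100. ]
cam_follower scene 0.63 (386, 258) cent [686.8  -7.3 127. ] bbox [656.1 -52.8] [723.5  31.7] z0 bbox [614.2   0.9] [689.8  95.8]
cam_follower side 0.8 (240, 233) cent [648.1  59.3 127. ] bbox [614.6  15.1] [672.8 111.1] z0 bbox [643.1 -62.4] [707.8  44.4]
cam_follower side 0.55 (287, 423) cent [465.9 389.  127. ] bbox [404.3 309.4] [522.6 466.2] z0 bbox [409.2 264.9] [540.8 439.2]
cam_follower wrist 0.81 (375, 201) cent [663.2  28.1 127. ] bbox [643.1  11.3] [680.6  47.7] z0 bbox [646.6  -0.7] [691.6  42.9]
1.1999999999999997
```

carry_out --targets '[[[0,0,0],[-30,36,0],70],[[0,0,0],[-60,72,-30],70],[[0,0,0],[-89,108,-60],70],[[0,0,0],[-89,108,-95],70],[[0,0,0],[-89,108,-130],70],[[0,0,0],[-89,108,-145],70],[[0,0,0],[-89,108,-145],70]]'

```text
t: 3.13
ee_pos: [532.0, 108.1, 73.3]
orientation: [-2.216, -2.219, 0.011]
ft_force: [-1.0, -0.6, 0.1]
width: 70.1
```

Run:
```python
from h import *
np.set_printoptions(precision=1,suppress=True)
o=monitor.get_obs();print(o["ee_pos"],o["orientation"],o["ft_force"])
grab("wrist","w1");grab("side","s1")
```

```text
[532.  108.1  73.3] [-2.2 -2.2  0. ] [-1.  -0.6  0.1]
```

View pics/w1.png

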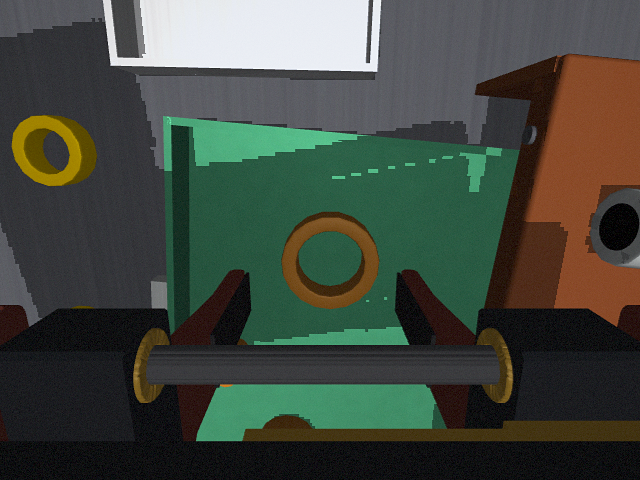

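View pics/s1.png

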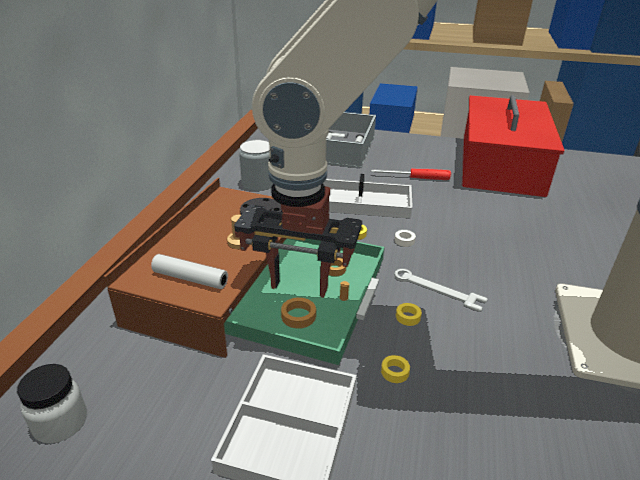

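```bash
cat > ring.py <<'E'
from h import *
np.set_printoptions(precision=1,suppress=True)
def ringc(u,v,c,zt,r,z0,mask):
    pass
def meas(q,zt,z0,n="wrist"):
    im,c=grab(n); out=[]
    for d in regions_of(q,n)[:5]:
        m=d["mask"].astype(np.uint8)
        k=max(cv2.findContours(m,cv2.RETR_EXTERNAL,cv2.CHAIN_APPROX_NONE)[0],key=cv2.contourArea)
        A=np.float32([ray(x,y,c,zt)[:2] for x,y in k[:,0,:]])
        B=np.float32([ray(x,y,c,z0)[:2] for x,y in k[:,0,:]])
        print(q,n,round(d["confidence"],2),"px",k[:,0,:].mean(0),"top",A.min(0),A.max(0),"mid",cv2.minEnclosingCircle(A),"bot",B.min(0),B.max(0))
E
python3 - <<'E'
from ring import *
o=monitor.get_obs();print(o["ee_pos"],o["orientation"])
print(w2p(o["ee_pos"],cam("side")), w2p([536,108,34],cam("side")),w2p([536,108,34],cam("wrist")))
meas("seat_large",34,16)
E
```

```text
[536.  108.   77.6] [-2.2 -2.2  0. ]
[296.9 286.1] [297.1 307. ] [321.8 261.8]
seat_large wrist 0.59 px [322.3 257.6] top [508.   80.5] [564.7 139.4] mid ((536.5520629882812, 109.72488403320312), 30.04782485961914) bot [505.5  71.9] [567.2 135.9]
```

carry_out --targets '[[[0,0,0],[0,0,-20],70],[[0,0,0],[0,0,-40],70],[[0,0,0],[0,0,-52],70],[[0,0,0],[0,0,-58],70],[[0,0,0],[0,0,-58],50],[[0,0,0],[0,0,-58],50],[[0,0,0],[0,0,-58],50],[[0,0,0],[0,0,-58],50],[[0,0,0],[0,0,-58],50],[[0,0,0],[0,0,-58],50]]'

```text
t: 4.17
ee_pos: [536.5, 108.1, 20.4]
orientation: [2.221, 2.221, 0.002]
ft_force: [-0.9, -1.4, 4.0]
width: 58.1
```

carry_out --targets '[[[0,0,0],[0,0,25],50],[[0,0,0],[0,0,55],50],[[0,0,0],[0,35,65],50],[[0,0,0],[-20,70,65],50],[[0,0,0],[-35,105,65],50],[[0,0,0],[-45,140,65],50],[[0,0,0],[-45,152,50],50],[[0,0,0],[-45,152,30],50],[[0,0,0],[-45,152,30],50],[[0,0,0],[-45,152,30],50]]'

```text
t: 5.0
ee_pos: [489.9, 259.7, 49.0]
orientation: [-2.22, -2.221, 0.004]
ft_force: [0.3, -0.3, -1.3]
width: 58.0
```

Run:
```python
from h import *
grab("wrist","w2");grab("side","s2")
```

```text
(no output)
```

View pics/w2.png

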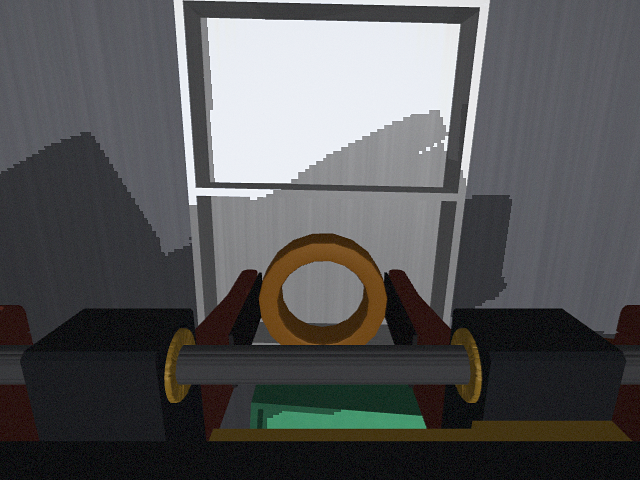

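View pics/s2.png

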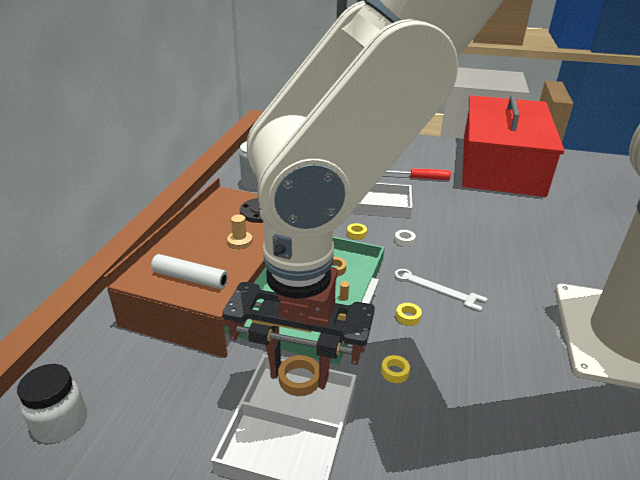

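The wrist view shows the ring in the jaws at (322,290), over the near compartment. The tray rib is at row 190. Next I'll check the tray pose from this view.

Run:
```python
from h import *
np.set_printoptions(precision=1,suppress=True)
im,c=grab("wrist")
print(monitor.get_obs()["ee_pos"])
for p in [(190,190),(463,193),(176,0),(488,3)]: print(p,ray(*p,c,28))
```

```text
[491.6 259.7  50.5]
(190, 190) [424.6 305.6  28. ]
(463, 193) [563.3 303.9  28. ]
(176, 0) [426.6 390.5  28. ]
(488, 3) [566.  389.1  28. ]
```

carry_out --targets '[[[0,0,0],[1,0,-15],50],[[0,0,0],[1,0,-30],50],[[0,0,0],[1,0,-38],50],[[0,0,0],[1,0,-41],50],[[0,0,0],[1,0,-41],50],[[0,0,0],[1,0,-41],50]]'

```text
t: 5.65
ee_pos: [492.4, 260.0, 9.2]
orientation: [2.222, 2.221, 0.001]
ft_force: [0.4, -0.1, -1.8]
width: 57.6
```

carry_out --targets '[[[0,0,0],[0,0,-1],50],[[0,0,0],[0,0,-1],70],[[0,0,0],[0,0,-1],70],[[0,0,0],[0,0,-1],70],[[0,0,0],[0,0,20],70],[[0,0,0],[0,0,55],70],[[0,0,0],[0,0,95],70],[[0,0,0],[20,-20,135],70],[[0,0,0],[50,-50,170],60],[[0,0,0],[80,-85,190],60]]'

```text
t: 6.48
ee_pos: [556.6, 194.2, 188.7]
orientation: [2.218, 2.223, 0.005]
ft_force: [0.4, 0.6, 0.0]
width: 61.1
```

Run:
```python
from h import *
grab("side","s3")
```

```text
(no output)
```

View pics/s3.png

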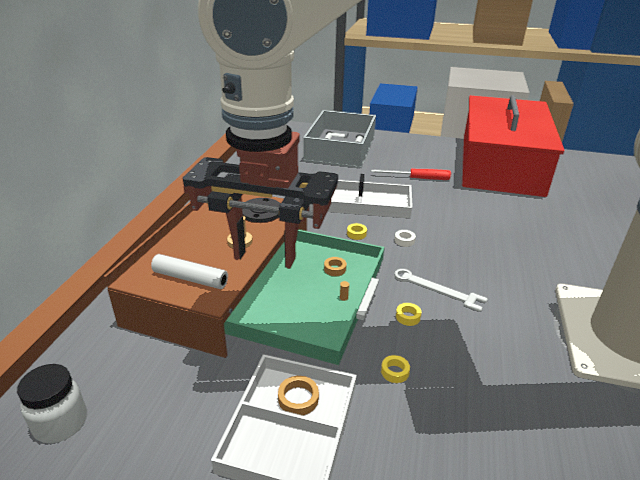

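The side view shows the large seat flat in the near compartment at (298,394). Next is the follower.

carry_out --targets '[[[0,0,0],[25,-35,0],60],[[0,0,0],[45,-70,0],60],[[0,0,0],[65,-105,0],60],[[0,0,0],[85,-140,-10],60],[[0,0,0],[94,-154,-30],60],[[0,0,0],[94,-154,-45],60],[[0,0,0],[94,-154,-45],60],[[0,0,0],[94,-154,-45],60]]'

```text
t: 7.2
ee_pos: [648.5, 39.5, 139.1]
orientation: [-2.221, -2.22, 0.003]
ft_force: [-0.3, 0.2, 0.7]
width: 60.1
```

Run:
```python
from ring import *
print(monitor.get_obs()["ee_pos"])
grab("wrist","w3");meas("cam_follower",135,95);
im,c=grab("wrist")
for d in place_of("cam_follower","wrist"): print(d["confidence"],c2w(d["point"],c))
im,c=grab("side","s4")
```

```text
[648.5  39.5 139.1]
cam_follower wrist 0.94 px [353.2 293.6] top [646.9  10.7] [680.6  58.8] mid ((664.3206787109375, 34.607452392578125), 24.391923904418945) bot [646.2 -13.4] [688.   46.2]
0.68 [667.8  22.8  81.4]
```

View pics/w3.png

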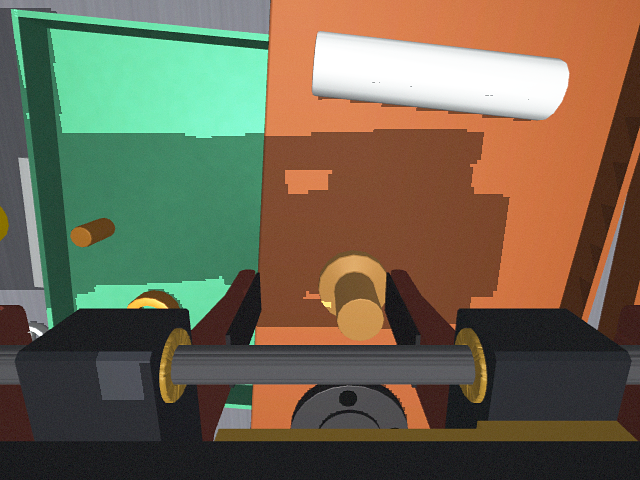

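View pics/s4.png

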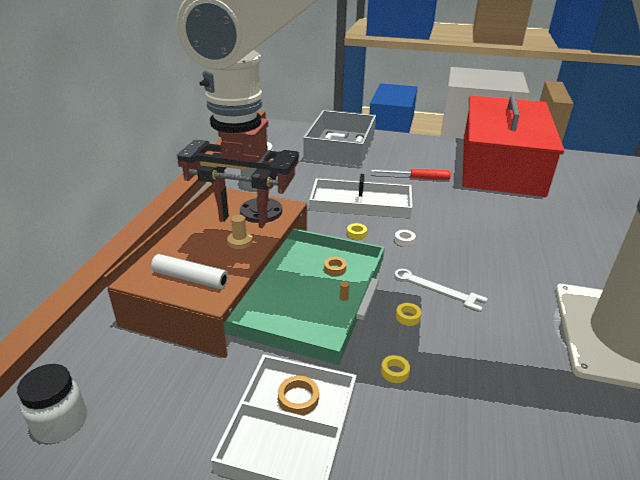

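carry_out --targets '[[[0,0,0],[0,0,0],60],[[0,0,0],[0,0,0],60]]'

```text
t: 7.67
ee_pos: [649.6, 39.9, 140.7]
orientation: [2.22, 2.222, 0.001]
ft_force: [0.4, 0.8, -0.7]
width: 59.9
```

Run:
```python
from ring import *
print(monitor.get_obs()["ee_pos"])
grab("wrist","w4");meas("cam_follower",135,95);
im,c=grab("wrist")
for d in place_of("cam_follower","wrist"): print(d["confidence"],c2w(d["point"],c))
print(w2p([666.5,21.5,135],c),w2p([666.5,21.5,85],c))
```

```text
[649.6  39.9 140.7]
cam_follower wrist 0.62 px [352.6 292.9] top [646.8  10.3] [681.3  59. ] mid ((664.76220703125, 34.408058166503906), 24.80141258239746) bot [646.1 -13.8] [688.8  46.5]
0.65 [665.7  21.9  80.4]
[355.  320.3] [348.3 282.6]
```

View pics/w4.png

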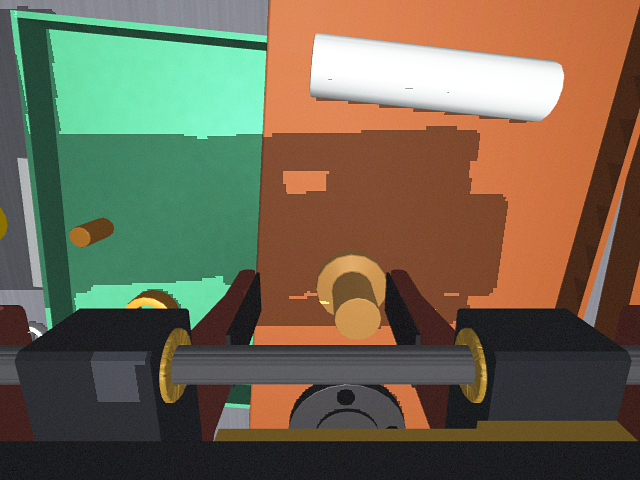

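carry_out --targets '[[[0,0,0],[8,-10,4],60],[[0,0,0],[16,-18,4],60],[[0,0,0],[16,-18,0],60],[[0,0,0],[16,-18,-15],60],[[0,0,0],[16,-18,-30],60],[[0,0,0],[16,-18,-40],60],[[0,0,0],[16,-18,-40],60]]'

```text
t: 8.5
ee_pos: [663.9, 21.1, 97.4]
orientation: [-2.22, -2.219, 0.005]
ft_force: [-0.5, 0.1, 1.0]
width: 59.9
```

Run:
```python
from ring import *
print(monitor.get_obs()["ee_pos"])
grab("wrist","w5")
```

```text
[663.9  21.1  97.4]
```

View pics/w5.png

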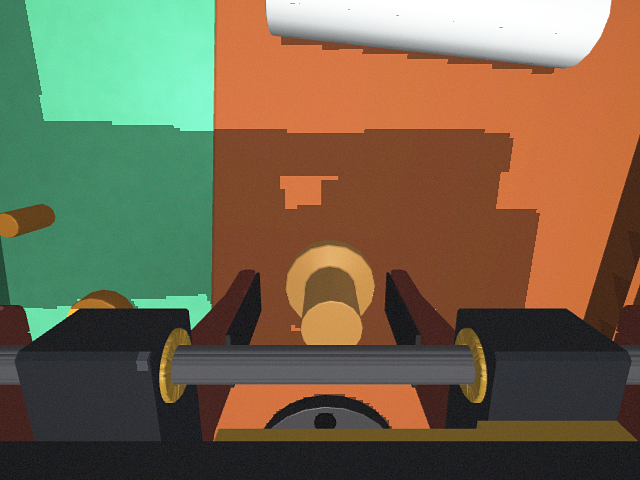

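carry_out --targets '[[[0,0,0],[1,0,1],60],[[0,0,0],[1,0,1],20],[[0,0,0],[1,0,1],16],[[0,0,0],[1,0,1],16],[[0,0,0],[1,0,1],16],[[0,0,0],[1,0,1],16],[[0,0,0],[1,0,1],16],[[0,0,0],[1,0,1],16]]'

```text
t: 9.22
ee_pos: [666.6, 21.6, 101.4]
orientation: [2.221, 2.221, 0.0]
ft_force: [-0.0, 0.0, 2.1]
width: 22.9
```

carry_out --targets '[[[0,0,0],[0,0,20],16],[[0,0,0],[0,0,50],16],[[0,0,0],[0,0,80],16],[[0,0,0],[-20,30,85],16],[[0,0,0],[-40,65,85],16],[[0,0,0],[-60,100,85],16],[[0,0,0],[-80,135,85],16],[[0,0,0],[-100,170,85],16],[[0,0,0],[-120,200,85],16],[[0,0,0],[-120,200,85],16]]'

```text
t: 10.05
ee_pos: [542.9, 225.8, 186.0]
orientation: [-2.215, -2.225, 0.001]
ft_force: [0.1, -0.2, -0.8]
width: 23.0
```

Remaining shift is about (-50, +121, -105), down to an approach height of about 80.

carry_out --targets '[[[0,0,0],[-20,35,0],16],[[0,0,0],[-35,70,-10],16],[[0,0,0],[-50,105,-35],16],[[0,0,0],[-52,124,-60],16],[[0,0,0],[-52,124,-90],16],[[0,0,0],[-52,124,-105],16],[[0,0,0],[-52,124,-105],16],[[0,0,0],[-52,124,-105],16]]'

```text
t: 10.72
ee_pos: [494.3, 345.0, 80.4]
orientation: [-2.221, -2.221, 0.003]
ft_force: [0.4, -0.2, -0.2]
width: 22.9
```

Run:
```python
from ring import *
grab("wrist","w6")
grab("scene","c6");grab("side","s6"); print(monitor.get_obs()["ee_pos"])
```

```text
[495.8 345.7  82.7]
```

View pics/w6.png

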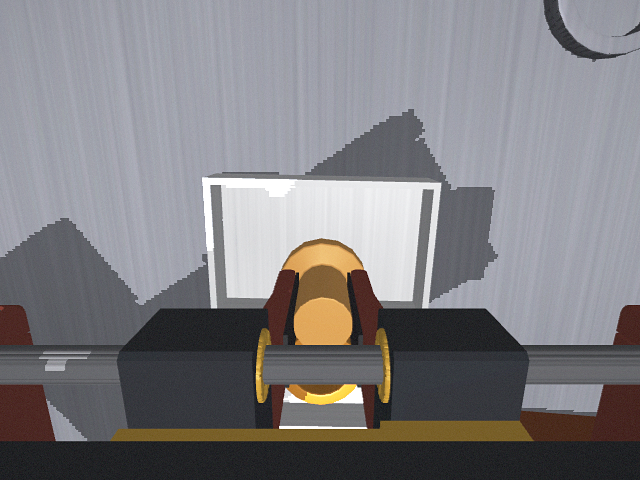

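View pics/s6.png

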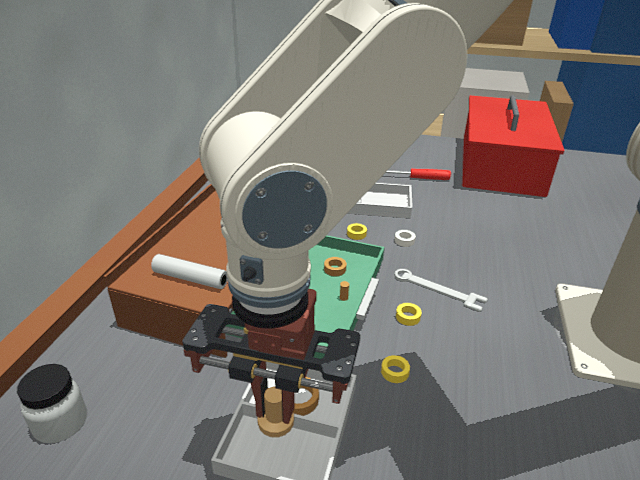

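carry_out --targets '[[[0,0,0],[-2,1,-20],16],[[0,0,0],[-2,1,-40],16],[[0,0,0],[-2,1,-53],16],[[0,0,0],[-2,1,-60],16],[[0,0,0],[-2,1,-61],16],[[0,0,0],[-2,1,-61],16],[[0,0,0],[-2,1,-61],16]]'

```text
t: 11.45
ee_pos: [493.1, 346.9, 21.0]
orientation: [2.221, 2.221, 0.002]
ft_force: [-0.4, 0.3, -0.7]
width: 23.0
```

carry_out --targets '[[[0,0,0],[0,0,-1],16],[[0,0,0],[0,0,-1],45],[[0,0,0],[0,0,-1],60],[[0,0,0],[0,0,-1],60],[[0,0,0],[0,0,-1],60],[[0,0,0],[0,0,20],60],[[0,0,0],[0,0,55],60],[[0,0,0],[0,0,95],60],[[0,0,0],[0,0,135],60],[[0,0,0],[0,0,160],60]]'

```text
t: 12.28
ee_pos: [493.6, 347.3, 184.2]
orientation: [2.221, 2.221, 0.006]
ft_force: [0.1, 0.5, -0.6]
width: 60.2
```

Run:
```python
from ring import *
grab("wrist","w7")
grab("side","s7"); print(monitor.get_obs()["ee_pos"])
```

```text
[495.1 348.3 185.5]
```

View pics/s7.png

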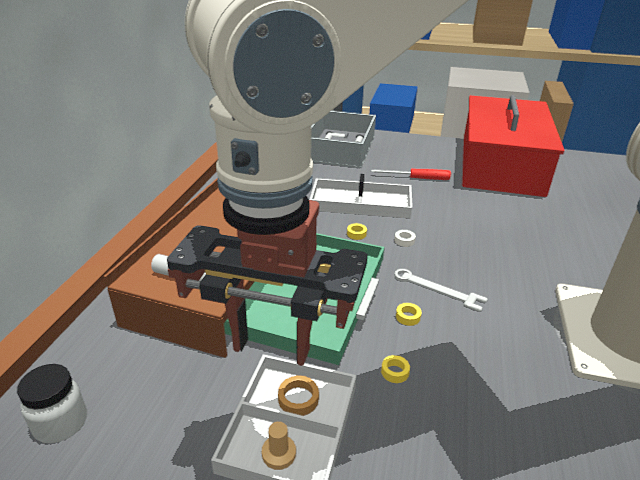

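The follower stands at side (279,445), and the large seat is flat. Next is the divider.

carry_out --targets '[[[0,0,0],[0,-40,0],50],[[0,0,0],[0,-80,10],50],[[0,0,0],[0,-120,15],50],[[0,0,0],[0,-160,15],40],[[0,0,0],[0,-200,15],40],[[0,0,0],[0,-240,15],40],[[0,0,0],[0,-280,15],40],[[0,0,0],[0,-320,15],40],[[0,0,0],[0,-360,15],40],[[0,0,0],[0,-400,15],40]]'

```text
t: 13.22
ee_pos: [491.4, -55.2, 194.2]
orientation: [-2.22, -2.221, 0.001]
ft_force: [0.9, -0.8, 1.2]
width: 40.2
```

carry_out --targets '[[[0,0,0],[0,-40,0],40],[[0,0,0],[2,-80,-10],40],[[0,0,0],[4,-120,-20],40],[[0,0,0],[8,-150,-30],40],[[0,0,2],[12,-180,-35],40],[[0,0,4],[14,-210,-40],40],[[0,0,6.4],[14,-230,-45],40],[[0,0,6.4],[14,-240,-50],40],[[0,0,6.4],[14,-240,-50],40],[[0,0,6.4],[14,-240,-50],40]]'

```text
t: 14.05
ee_pos: [505.6, -292.7, 144.0]
orientation: [-2.095, -2.338, 0.0]
ft_force: [0.0, 0.7, 0.3]
width: 40.1
```

Run:
```python
from ring import *
im,c=grab("wrist","w8")
o=monitor.get_obs();print(o["ee_pos"],o["orientation"])
for d in find_in("divider","wrist"): print(d["confidence"],c2w(d["point"],c))
```

```text
[ 505.9 -292.2  144.5] [-2.1 -2.3  0. ]
0.95 [ 506.4 -313.5   68. ]
```

View pics/w8.png

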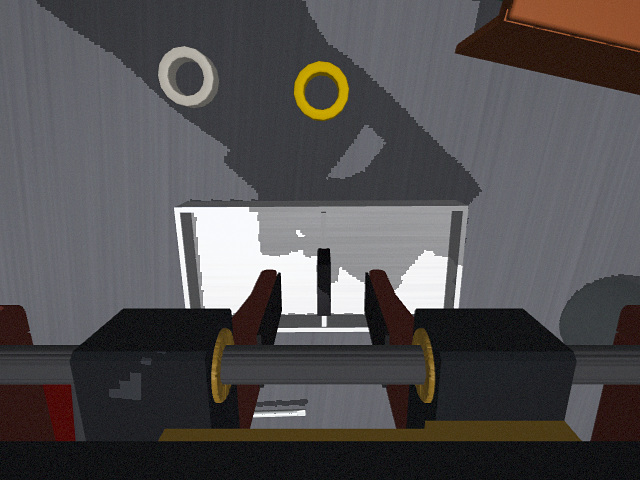

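The tab is at wrist (324,283), centred between the fingers. The rim runs from (176,207) to (468,205).

Run:
```python
from ring import *
im,c=grab("wrist")
o=monitor.get_obs();print(o["ee_pos"])
a=ray(176,207,c,28);b=ray(468,205,c,28);print(a,b,np.arctan2(*(b-a)[[1,0]]),np.linalg.norm(b-a))
yaw=.112;m=(a+b)/2;print("ctr",m[:2]+54*np.array([np.sin(yaw),-np.cos(yaw)]))
for p in [(324,250),(324,316)]: print(ray(*p,c,66),ray(*p,c,28))
```

```text
[ 506.5 -292.1  145.2]
[ 391.3 -285.3   28. ] [ 616.5 -258.5   28. ] 0.11824634330100835 226.81458675562408
ctr [ 509.9 -325.6]
[ 508.1 -295.5   66. ] [ 509.5 -307.3   28. ]
[ 513.7 -345.6   66. ] [ 516.1 -365.2   28. ]
```

carry_out --targets '[[[0,0,0],[2,-17,0],40],[[0,0,0],[4,-34,-10],40],[[0,0,0],[4,-34,-40],40],[[0,0,0],[4,-34,-70],40],[[0,0,0],[4,-34,-95],40],[[0,0,0],[4,-34,-103],40],[[0,0,0],[4,-34,-103],25],[[0,0,0],[4,-34,-103],5],[[0,0,0],[4,-34,-103],5],[[0,0,0],[4,-34,-103],5]]'

```text
t: 15.03
ee_pos: [511.6, -328.1, 44.0]
orientation: [2.092, 2.34, 0.001]
ft_force: [0.7, -0.6, 0.4]
width: 17.1
```

carry_out --targets '[[[0,0,0],[0,0,0],5],[[0,0,0],[0,0,0],5],[[0,0,0],[0,0,0],5]]'

```text
t: 15.28
ee_pos: [511.2, -328.0, 43.7]
orientation: [2.092, 2.341, 0.0]
ft_force: [-0.9, -0.2, 7.1]
width: 9.6
```

carry_out --targets '[[[0,0,0],[-7,-0.8,0],5],[[0,0,0],[-14,-1.6,0],5],[[0,0,0],[-21,-2.4,0],5],[[0,0,0],[-28,-3.2,0],5],[[0,0,0],[-35,-4,0],5],[[0,0,0],[-41,-4.7,0],5],[[0,0,0],[-42,-4.8,0],5],[[0,0,0],[-42,-4.8,0],5],[[0,0,0],[-42,-4.8,0],5]]'

```text
t: 16.03
ee_pos: [468.8, -332.9, 43.6]
orientation: [2.092, 2.341, -0.0]
ft_force: [-0.8, 1.1, 9.5]
width: 9.8
```

carry_out --targets '[[[0,0,0],[0,0,0],30],[[0,0,0],[0,0,0],40],[[0,0,0],[0,0,0],40],[[0,0,0],[0,0,30],40],[[0,0,0],[0,0,70],50],[[0,0,0],[0,0,110],60],[[0,0,7],[20,20,140],60],[[0,0,14],[40,45,160],60],[[0,0,21],[60,75,170],60],[[0,0,28],[80,105,175],60]]'

```text
t: 16.87
ee_pos: [549.9, -226.7, 219.6]
orientation: [1.457, 2.779, 0.0]
ft_force: [0.5, 0.7, 0.6]
width: 60.0
```

Run:
```python
from ring import *
im,c=grab("side","s9")
o=monitor.get_obs();print(o["ee_pos"],R.from_rotvec(o["orientation"]).as_matrix())
```

```text
[ 553.1 -222.   219.7] [[-0.6  0.8  0. ]
 [ 0.8  0.6  0. ]
 [-0.   0.  -1. ]]
```

View pics/s9.png

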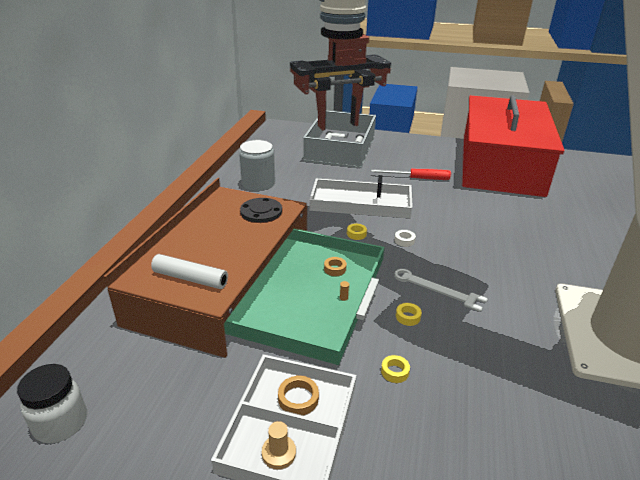

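The divider is now on the -x side, with its tab at side (380,186). Next is the pin.

carry_out --targets '[[[0,0,7],[15,36,0],60],[[0,0,14],[30,72,0],60],[[0,0,21],[45,108,0],60],[[0,0,28],[60,144,0],60],[[0,0,35],[75,180,0],60],[[0,0,42],[90,216,0],60],[[0,0,49],[105,252,0],60],[[0,0,49],[120,288,0],60],[[0,0,49],[135,324,0],60],[[0,0,49],[151,360,0],60]]'

```text
t: 17.75
ee_pos: [699.4, 134.4, 216.5]
orientation: [-0.181, -3.135, 0.0]
ft_force: [0.8, -0.8, -0.2]
width: 60.2
```

carry_out --targets '[[[0,0,0],[0,0,0],60],[[0,0,0],[0,0,0],60]]'

```text
t: 17.92
ee_pos: [699.3, 134.6, 216.0]
orientation: [-0.176, -3.136, 0.001]
ft_force: [-0.9, -0.0, 0.1]
width: 59.9
```

Run:
```python
from ring import *
grab("side")
im,c=grab("wrist","w10")
o=monitor.get_obs();m=R.from_rotvec(o["orientation"]).as_matrix();print(o["ee_pos"],np.degrees(np.arctan2(m[1,1],m[0,1])))
for d in regions_of("piston_pin","wrist")[:2]:
    k=max(cv2.findContours(d["mask"].astype(np.uint8),0,1)[0],key=cv2.contourArea)
    for z in (100,110):
        P=np.float32([ray(*p,c,z)[:2] for p in k[:,0,:]]); print(d["confidence"],z,cv2.minAreaRect(P))
```

```text
[698.7 132.1 216.4] 83.39375356115926
0.94 100 ((708.4951782226562, 140.71925354003906), (30.822805404663086, 130.1129913330078), 83.75582122802734)
0.94 110 ((705.6434326171875, 140.74961853027344), (29.71575927734375, 125.4398193359375), 83.7558364868164)
```

View pics/w10.png

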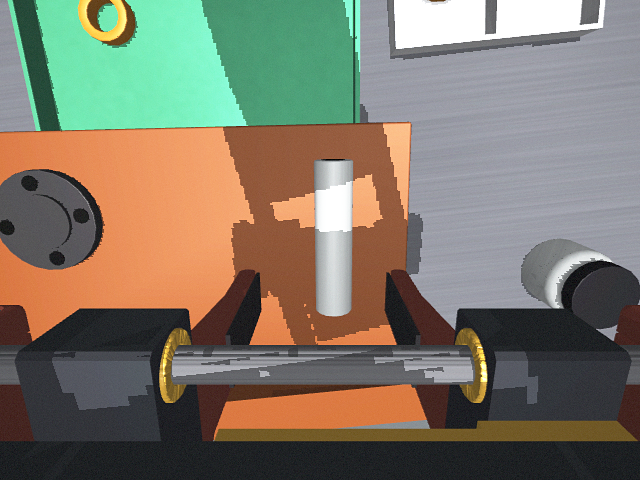

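carry_out --targets '[[[0,0,0],[2,4,-20],60],[[0,0,0],[5,8,-45],60],[[0,0,0],[5,8,-70],60],[[0,0,0],[5,8,-85],60],[[0,0,0],[5,8,-85],60],[[0,0,0],[5,8,-85],60],[[0,0,0],[5,8,-85],60]]'

```text
t: 18.65
ee_pos: [705.3, 140.2, 133.7]
orientation: [0.182, 3.134, 0.001]
ft_force: [0.0, -0.2, 0.5]
width: 60.2
```

Run:
```python
from ring import *
print(monitor.get_obs()["ee_pos"])
im,c=grab("wrist","w11")
o=monitor.get_obs();m=R.from_rotvec(o["orientation"]).as_matrix();print(o["ee_pos"],np.degrees(np.arctan2(m[1,1],m[0,1])))
for d in regions_of("piston_pin","wrist")[:2]:
    k=max(cv2.findContours(d["mask"].astype(np.uint8),0,1)[0],key=cv2.contourArea)
    for z in (100,110):
        P=np.float32([ray(*p,c,z)[:2] for p in k[:,0,:]]); print(d["confidence"],z,cv2.minAreaRect(P))
```

```text
[705.3 140.2 133.7]
[705.6 140.4 134.1] 83.36147387991262
0.92 100 ((699.961669921875, 141.2123260498047), (29.72075080871582, 112.12848663330078), 83.98854064941406)
0.92 110 ((696.6417236328125, 141.59469604492188), (28.20199203491211, 106.39859008789062), 83.98853302001953)
```

View pics/w11.png

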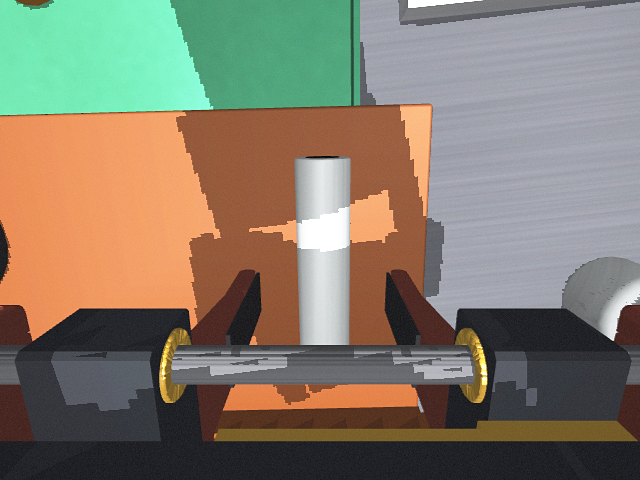

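carry_out --targets '[[[0,0,0],[-1,0,-15],60],[[0,0,0],[-1,0,-30],60],[[0,0,0],[-1,0,-38],60],[[0,0,0],[-1,0,-42],60],[[0,0,0],[-1,0,-45],60],[[0,0,0],[-1,0,-45],25],[[0,0,0],[-1,0,-45],20],[[0,0,0],[-1,0,-45],20],[[0,0,0],[-1,0,-45],20],[[0,0,0],[-1,0,-45],20]]'

```text
t: 19.58
ee_pos: [703.8, 140.8, 87.6]
orientation: [0.181, 3.136, 0.0]
ft_force: [0.1, 0.5, 0.3]
width: 30.0
```

carry_out --targets '[[[0,0,0],[0,0,0],20],[[0,0,0],[0,0,0],20]]'

```text
t: 19.75
ee_pos: [703.8, 140.8, 87.6]
orientation: [0.181, 3.136, 0.0]
ft_force: [-0.4, 0.5, 1.9]
width: 29.5
```

carry_out --targets '[[[0,0,0],[0,0,20],20],[[0,0,0],[0,0,50],20],[[0,0,0],[0,0,85],20],[[0,0,0],[-10,-25,95],20],[[0,0,0],[-20,-60,95],20],[[0,0,0],[-32,-95,95],20],[[0,0,0],[-44,-130,95],20],[[0,0,0],[-56,-165,95],20],[[0,0,0],[-68,-200,95],20],[[0,0,0],[-80,-235,95],20]]'

```text
t: 20.58
ee_pos: [621.8, -95.5, 181.3]
orientation: [-0.181, -3.135, -0.0]
ft_force: [0.7, -1.1, -4.0]
width: 28.9
```

Run:
```python
from ring import *
print(monitor.get_obs()["ee_pos"])
im,c=grab("wrist","w12")
print(monitor.get_obs()["ee_pos"])
```

```text
[621.8 -95.5 181.3]
[ 619.5 -101.5  181.1]
```

View pics/w12.png

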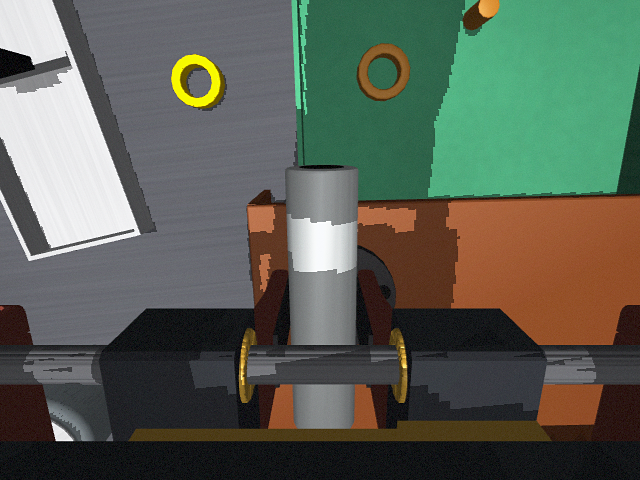

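carry_out --targets '[[[0,0,3],[-13,-35,0],20],[[0,0,6],[-26,-70,0],20],[[0,0,9],[-39,-105,0],20],[[0,0,13],[-52,-140,-10],20],[[0,0,13],[-63,-175,-30],20],[[0,0,13],[-72,-205,-55],20],[[0,0,13],[-74,-218,-80],20],[[0,0,13],[-74,-218,-100],20],[[0,0,13],[-74,-218,-110],20],[[0,0,13],[-74,-218,-110],20]]'

```text
t: 21.47
ee_pos: [547.4, -310.9, 69.0]
orientation: [0.174, -3.132, -0.005]
ft_force: [0.2, -0.0, -5.0]
width: 29.4
```

carry_out --targets '[[[0,0,0],[0,0,0],20],[[0,0,0],[0,0,0],20]]'

```text
t: 21.63
ee_pos: [550.5, -311.9, 73.2]
orientation: [-0.177, 3.135, -0.001]
ft_force: [0.1, 0.1, -4.5]
width: 29.6
```

Run:
```python
from ring import *
o=monitor.get_obs();m=R.from_rotvec(o["orientation"]).as_matrix();print(o["ee_pos"],np.degrees(np.arctan2(m[1,1],m[0,1])))
im,c=grab("wrist","w13")
grab("side","s13");grab("scene","c13")
```

```text
[ 550.5 -311.9   73.2] 96.46018383226284
```

View pics/w13.png

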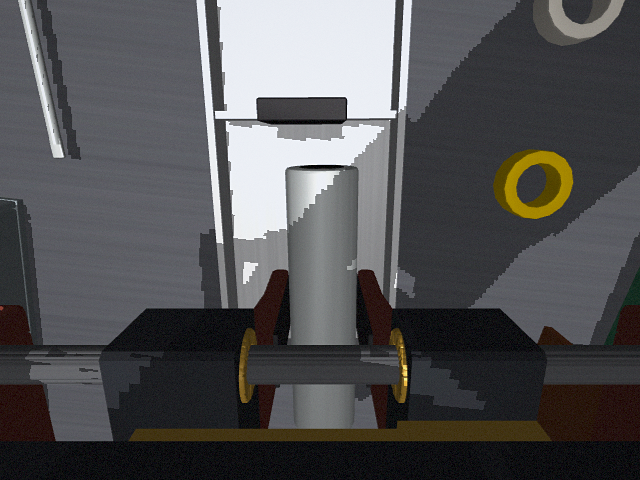

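View pics/c13.png

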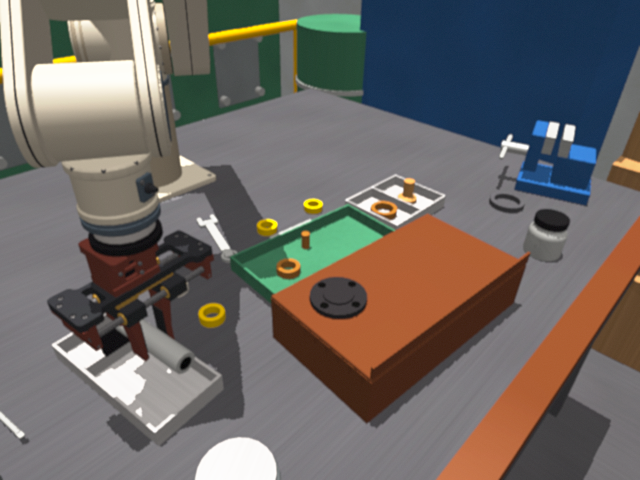

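Run:
```python
from ring import *
o=monitor.get_obs();print(o["ee_pos"]); c=cam("wrist")
for p in [(205,120),(402,120),(227,305),(392,305),(198,0),(408,0)]: print(p,ray(*p,c,28))
a=ray(305,120,c,28); yaw=.115;ex=np.array([np.cos(yaw),np.sin(yaw)])
for p in [(302,97),(302,124)]:
  q=ray(*p,c,66)
  print(q,"tote x",(q[:2]-[509.5,-325.5])@ex)
print("div",(a[:2]-[509.5,-325.5])@ex)
```

```text
[ 550.6 -312.2   73.7]
(205, 120) [ 478.3 -384.8   28. ]
(402, 120) [ 466.3 -278.3   28. ]
(227, 305) [ 587.1 -368.1   28. ]
(392, 305) [ 575.5 -265.9   28. ]
(198, 0) [ 421.  -389.8   28. ]
(408, 0) [ 409.3 -285.    28. ]
[ 464.3 -330.9   66. ] tote x -45.560988600815534
[ 475.5 -329.8   66. ] tote x -34.26868843362379
div -37.64608163608904
```

carry_out --targets '[[[0,0,0],[-3,-5,0],20],[[0,0,0],[-5,-9.5,-5],20],[[0,0,0],[-5,-9.5,-20],20],[[0,0,0],[-5,-9.5,-38],20],[[0,0,0],[-5,-9.5,-52],20],[[0,0,0],[-5,-9.5,-60],20],[[0,0,0],[-5,-9.5,-64],20],[[0,0,0],[-5,-9.5,-65],20],[[0,0,0],[-5,-9.5,-65],20],[[0,0,0],[-5,-9.5,-65],20]]'

```text
t: 22.62
ee_pos: [544.9, -322.0, 7.6]
orientation: [-0.175, 3.136, -0.001]
ft_force: [-0.3, 0.3, -3.8]
width: 29.5
```

carry_out --targets '[[[0,0,0],[0,0,-1],20],[[0,0,0],[0,0,-1],20],[[0,0,0],[0,0,-1],20]]'

```text
t: 22.87
ee_pos: [545.0, -322.0, 6.7]
orientation: [-0.175, 3.136, -0.001]
ft_force: [-0.1, -0.7, -3.1]
width: 29.3
```

carry_out --targets '[[[0,0,0],[0,0,0],34],[[0,0,0],[0,0,0],42],[[0,0,0],[0,0,0],48],[[0,0,0],[0,0,0],48],[[0,0,0],[0,0,15],48],[[0,0,0],[0,0,45],48],[[0,0,0],[0,0,80],48],[[0,0,0],[0,0,120],55],[[0,0,0],[0,0,150],56],[[0,0,0],[0,0,160],56]]'

```text
t: 23.7
ee_pos: [546.9, -323.2, 172.8]
orientation: [-0.175, 3.13, -0.008]
ft_force: [0.7, -1.0, 0.6]
width: 56.4
```

Run:
```python
from ring import *
im,c=grab("wrist","w14")
o=monitor.get_obs();m=R.from_rotvec(o["orientation"]).as_matrix();print(o["ee_pos"],np.degrees(np.arctan2(m[1,1],m[0,1])))
grab("scene","c14")
```

```text
[ 546.9 -323.2  172.4] 96.3978434457183
```

View pics/w14.png

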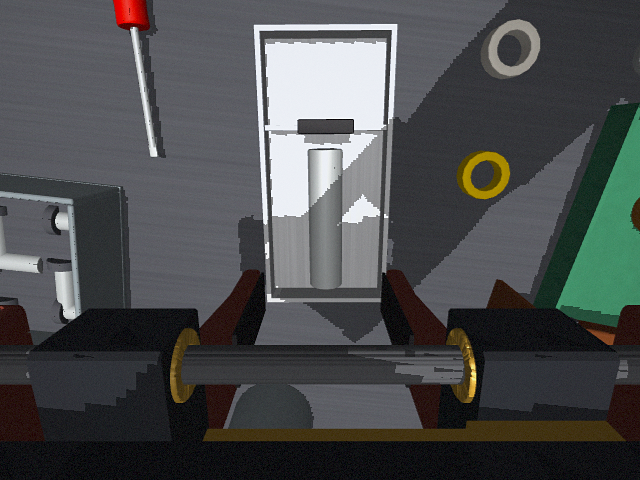

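View pics/c14.png

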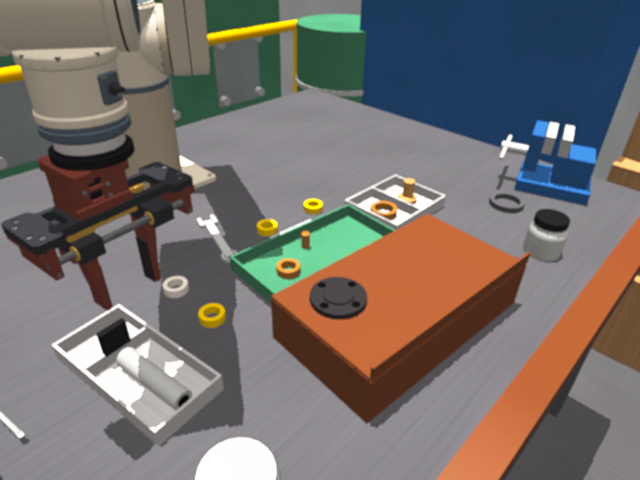

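The pin is level in the longer compartment (wrist (325,220)). Next is the small seat.

carry_out --targets '[[[0,0,0],[-5,35,0],56],[[0,0,0],[-10,72,0],56],[[0,0,0],[-15,110,0],56],[[0,0,0],[-20,148,0],56],[[0,0,0],[-25,186,0],56],[[0,0,0],[-30,224,-10],56],[[0,0,0],[-36,260,-30],56],[[0,0,0],[-40,290,-50],56],[[0,0,0],[-40,290,-72],56],[[0,0,0],[-40,290,-72],56]]'

```text
t: 24.63
ee_pos: [500.1, -29.8, 89.6]
orientation: [0.18, -3.127, -0.002]
ft_force: [-1.2, -0.2, -0.5]
width: 56.6
```

carry_out --targets '[[[0,0,0],[0,0,0],56],[[0,0,0],[0,0,0],56]]'

```text
t: 24.8
ee_pos: [504.4, -32.3, 94.0]
orientation: [0.174, -3.136, -0.0]
ft_force: [-0.2, -0.0, -0.1]
width: 56.1
```

Run:
```python
from ring import *
print(monitor.get_obs()["ee_pos"])
grab("wrist","w15"); meas("seat_small",32,16)
print(monitor.get_obs()["ee_pos"])
```

```text
[504.4 -32.3  94. ]
seat_small wrist 0.89 px [89.4 38.1] top [ 376.5 -197.7] [ 415.6 -153. ] mid ((396.18951416015625, -175.1819610595703), 22.737625122070312) bot [ 372.4 -209. ] [ 414.2 -161. ]
seat_small wrist 0.74 px [321.2 249.7] top [482.5 -53.8] [526.1 -12.8] mid ((504.3585205078125, -33.45085144042969), 21.86764907836914) bot [485.9 -54.8] [532.6 -10.8]
seat_small wrist 0.71 px [ 99.4 200.3] top [ 468.  -196.5] [ 507.8 -152.3] mid ((488.1498718261719, -174.03298950195312), 22.795278549194336) bot [ 470.4 -207.7] [ 513.  -160.3]
seat_small wrist 0.58 px [473.8  30.7] top [352.   16.3] [388.6  57.2] mid ((368.253662109375, 36.42768096923828), 21.402231216430664) bot [346.1  20.3] [385.3  64.1]
[505.3 -32.6  95. ]
```

View pics/w15.png

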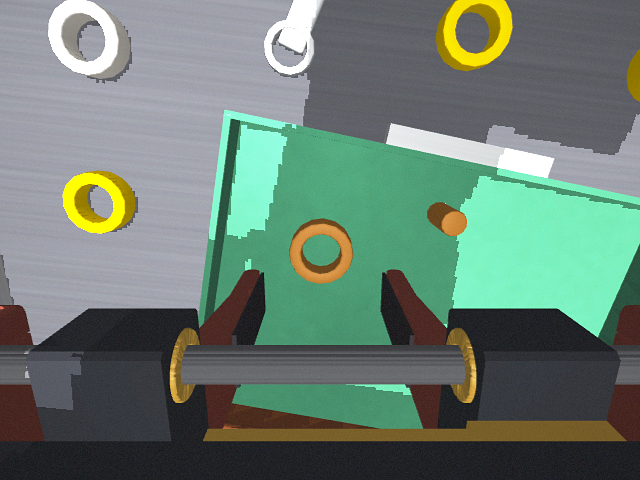

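carry_out --targets '[[[0,0,0],[0,0,-25],56],[[0,0,0],[0,0,-45],56],[[0,0,0],[0,0,-60],56],[[0,0,0],[0,0,-70],56],[[0,0,0],[0,0,-75],56],[[0,0,0],[0,0,-75],40],[[0,0,0],[0,0,-75],34],[[0,0,0],[0,0,-75],34],[[0,0,0],[0,0,-75],34],[[0,0,0],[0,0,-75],34]]'

```text
t: 25.78
ee_pos: [505.0, -31.8, 19.8]
orientation: [-0.175, 3.135, -0.0]
ft_force: [-0.5, -0.7, 1.9]
width: 41.2
```

carry_out --targets '[[[0,0,0],[0,0,0],34],[[0,0,0],[0,0,0],34]]'

```text
t: 25.95
ee_pos: [505.0, -31.8, 19.8]
orientation: [-0.175, 3.135, -0.0]
ft_force: [-1.0, -0.6, 5.9]
width: 41.5
```

carry_out --targets '[[[0,0,0],[0,0,25],34],[[0,0,0],[0,0,60],34],[[0,0,0],[0,0,95],34],[[0,0,0],[-10,-35,105],34],[[0,0,0],[-20,-72,105],34],[[0,0,0],[-30,-110,105],34],[[0,0,0],[-40,-148,105],34],[[0,0,0],[-50,-186,105],34],[[0,0,0],[-60,-224,105],34],[[0,0,0],[-66,-260,105],34]]'

```text
t: 26.78
ee_pos: [437.0, -293.3, 124.2]
orientation: [0.175, -3.136, -0.001]
ft_force: [0.9, -0.4, -0.4]
width: 41.1
```

carry_out --targets '[[[0,0,0],[0,0,0],34],[[0,0,0],[0,0,0],34]]'

```text
t: 26.95
ee_pos: [437.8, -293.3, 124.0]
orientation: [-0.17, 3.137, 0.0]
ft_force: [-1.2, 0.8, -0.7]
width: 41.0
```

carry_out --targets '[[[0,0,0],[-2,-15,0],34],[[0,0,0],[-5,-30,-10],34],[[0,0,0],[-5,-41,-25],34],[[0,0,0],[-5,-41,-50],34],[[0,0,0],[-5,-41,-60],34],[[0,0,0],[-5,-41,-60],34],[[0,0,0],[-5,-41,-60],34]]'

```text
t: 27.53
ee_pos: [433.3, -331.2, 63.8]
orientation: [0.177, -3.135, -0.002]
ft_force: [-0.6, -0.5, -0.7]
width: 40.9
```

Run:
```python
from ring import *
im,c=grab("wrist","w16");grab("side","s16");grab("scene","c16")
print(monitor.get_obs()["ee_pos"])
```

```text
[ 434.2 -332.6   65.2]
```

View pics/w16.png

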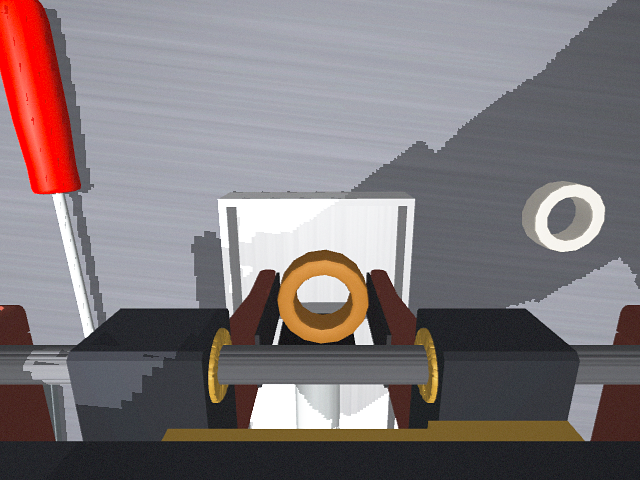

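View pics/s16.png

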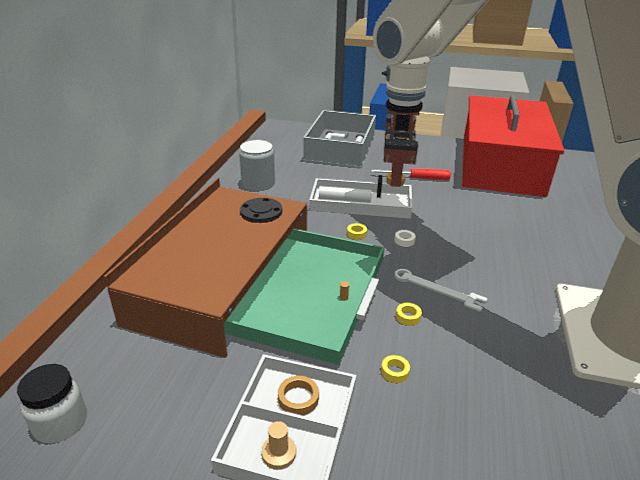

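View pics/c16.png

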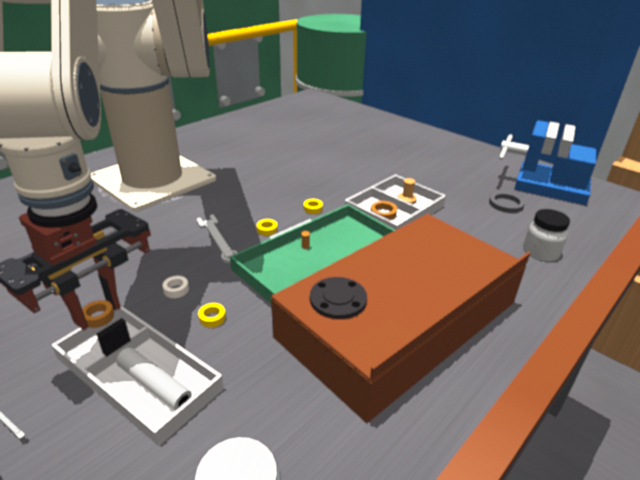

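Run:
```python
from ring import *
o=monitor.get_obs();print(o["ee_pos"]); c=cam("wrist")
ex=np.array([np.cos(.115),np.sin(.115)]);ey=np.array([-ex[1],ex[0]])
a=ray(220,198,c,28);b=ray(414,199,c,28);print(a,b)
m=(a+b)/2; print("end mid",m,"tcp rel to -x outer end:", (o["ee_pos"]-m)[:2]@ex,(o["ee_pos"]-m)[:2]@ey)
```

```text
[ 434.2 -332.6   65.2]
[ 402.2 -393.2   28. ] [ 390.8 -286.8   28. ]
end mid [ 396.5 -340.    28. ] tcp rel to -x outer end: 38.31412310426575 3.0187943046048575
```

carry_out --targets '[[[0,0,0],[0,-2,-15],34],[[0,0,0],[0,-2,-30],34],[[0,0,0],[0,-2,-43],34],[[0,0,0],[0,-2,-51],34],[[0,0,0],[0,-2,-55],34],[[0,0,0],[0,-2,-57],34],[[0,0,0],[0,-2,-57],34],[[0,0,0],[0,-2,-57],34]]'

```text
t: 28.35
ee_pos: [433.2, -334.4, 7.8]
orientation: [0.176, -3.136, -0.001]
ft_force: [-1.6, 2.3, 3.8]
width: 41.2
```

Contact at the expected height, so I'll release and retreat.

carry_out --targets '[[[0,0,0],[0,0,0],48],[[0,0,0],[0,0,0],54],[[0,0,0],[0,0,0],54],[[0,0,0],[0,0,0],54],[[0,0,0],[0,0,15],54],[[0,0,0],[0,0,45],54],[[0,0,0],[0,0,80],54],[[0,0,0],[0,0,120],54],[[0,0,0],[10,20,150],54],[[0,0,0],[30,50,180],54]]'

```text
t: 29.18
ee_pos: [460.9, -289.2, 186.3]
orientation: [-0.17, 3.136, -0.002]
ft_force: [0.9, -0.4, -0.5]
width: 54.3
```

carry_out --targets '[[[0,0,0],[0,30,0],54],[[0,0,0],[0,65,0],54],[[0,0,0],[0,100,0],54],[[0,0,0],[0,100,0],54],[[0,0,0],[0,100,0],54]]'

```text
t: 29.6
ee_pos: [461.3, -186.7, 184.0]
orientation: [-0.18, 3.136, -0.0]
ft_force: [-0.5, -1.5, 0.5]
width: 53.9
```

Run:
```python
from ring import *
ex=np.array([np.cos(.115),np.sin(.115)]);ey=np.array([-ex[1],ex[0]])
for n in ["scene","side","wrist"]:
    im,c=grab(n,n+"_end")
    if n!="wrist": cv2.imwrite(f"pics/rtend_{n}.png",rect(im,c)) if 0 else None
    for q in ["piston_pin","seat_small","seat_large","cam_follower","flange_blank"]:
        for d in place_of(q,n)[:2]:
            w=c2w(d["point"],c); print(n,q,round(d["confidence"],2),w,"tote",(w[:2]-[509.5,-325.5])@ex,(w[:2]-[509.5,-325.5])@ey,"tray",w[:2]-[492.5,304])
print(monitor.get_obs()["ee_pos"],monitor.get_obs()["t"])
a=cv2.imread("pics/scene_end.png")[290:450,40:240];b=cv2.imread("pics/side_end.png")[160:240,290:430]
cv2.imwrite("pics/crop_end.png",np.hstack([cv2.resize(a,(400,320)),cv2.resize(b,(400,320))]))
```

```text
scene piston_pin 0.8 [ 545.6 -320.5   21.4] tote 36.41276643369995 0.8088716766042535 tray [  53.1 -624.5]
scene seat_small 0.7 [ 391.  -189.3    1.7] tote -102.04663878996617 148.86655022444197 tray [-101.5 -493.3]
scene seat_small 0.7 [372.5 172.4   1.1] tote -78.93986898790314 510.2892409879359 tray [-120.  -131.6]
scene seat_large 0.61 [492.4 263.2   1.8] tote 50.52295507391718 586.7540868855015 tray [ -0.1 -40.8]
scene cam_follower 0.61 [492.3 340.9   2.5] tote 59.3793359526808 663.9403619317226 tray [-0.2 36.9]
scene flange_blank 0.89 [667.9 -89.2  83. ] tote 184.4402891495115 216.5997326176342 tray [ 175.4 -393.2]
side piston_pin 0.78 [ 543.  -319.9   17.6] tote 33.91077282642369 1.6707807740754272 tray [  50.5 -623.9]
side seat_small 0.98 [364.6  46.3  -0.1] tote -101.29144453370321 386.0117725951151 tray [-127.9 -257.7]
side seat_small 0.71 [ 389.1 -189.6   -3.2] tote -103.99002296036517 148.83642040983463 tray [-103.4 -493.6]
side seat_large 0.98 [489.6 258.3   3.8] tote 47.17942760457392 582.2390838274363 tray [ -2.9 -45.7]
side cam_follower 0.98 [490.9 345.3   6.2] tote 58.5045539395014 668.5455407370818 tray [-1.6 41.3]
side cam_follower 0.73 [488.6 299.2  -2.7] tote 50.89296656849125 622.992506051838 tray [-3.9 -4.8]
side flange_blank 0.96 [662.3 -87.1  87.2] tote 179.1047678468144 219.31956080420406 tray [ 169.8 -391.1]
wrist piston_pin 0.97 [ 546.7 -317.1   16.6] tote 37.866541826621976 4.0553304626506845 tray [  54.2 -621.1]
wrist seat_small 0.88 [364.4  43.9  -0.9] tote -101.79229698050503 383.65460778826815 tray [-128.1 -260.1]
wrist seat_small 0.81 [ 491.6 -185.2    0.2] tote -1.6921556571278853 141.41382518304795 tray [  -0.9 -489.2]
wrist flange_blank 0.19 [ 545.9 -318.8   16.7] tote 36.88640644109067 2.4597726737326018 tray [  53.4 -622.8]
[ 461.3 -188.1  183.8] 30.5
```

View pics/crop_end.png

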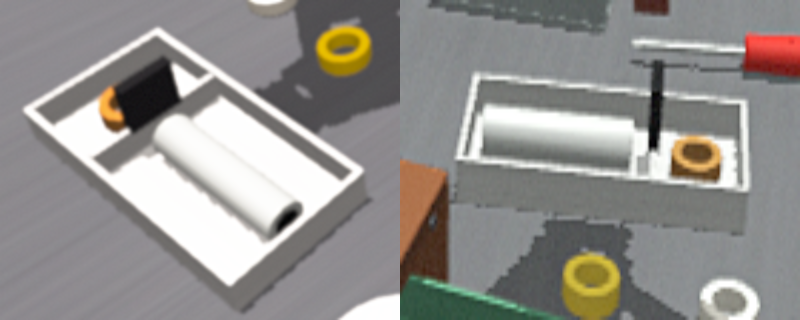

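View pics/side_end.png

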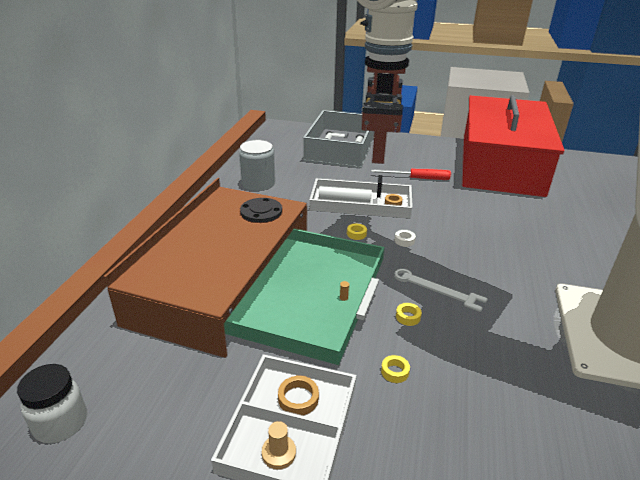

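All five things look right: the seat lies flat in the short end (side (395,199)), the pin is level, the large seat is flat, the follower is upright and the flange hasn't moved. I'm handing it in.

```bash
python3 -c "
from workcell import order
print(order.close_job())"
```

```text
the job is handed in; nothing more can be done
None
```

Both kits are made up and the job was handed in at about 30.5 s of the 138 s allowed. No verdict is reported.

**Kit 1, long tote:** I slid the divider about 41 mm towards the -x end. The pin lies in the longer compartment and the small bronze seat in the shorter one.

**Kit 2, wide tray:** The large seat lies in the -y compartment and the cam follower stands on its foot in the +y one.

**Last checks:**
- **Pin:** the networks put it at tote x of about 34 to 38 mm and y of about 1 to 4 mm, with its centre about 17 to 21 mm up. It looks level in the pictures.
- **Large seat and follower:** the networks put them at tray y of about -43 and +39 mm. The side view shows the seat flat and the follower upright.
- **Flange blank:** its last readings are within about 7 mm of the first ones, which is about the networks' error, and nothing touched it.
- **Small seat:** among the best network hits I printed, none was this ring in the tote; they were only the white and yellow look-alikes. Its place at tote x of about -76 mm comes from the gripper's position at release. The scene and side pictures show it flat in the short compartment.
- **Arm:** it is clear of everything.

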